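Lock the bowl into an air-filter head

ROBOT

A 6-joint arm with a two-finger parallel gripper is mounted at the origin on a cart in front of the work surface, level with it; the furniture and walls round the work are solid. World frame = base frame: x ahead of the robot, y to its left, z up, the work surface at z = 0. Lengths are in mm, angles in rad, forces in N, time in s.
With the tool pointing down it reaches from about 275 to 750 mm from the base axis. Payload 10.2 kg.
Tool frame: the origin (TCP) lies at the very end of the fingers, on their centre line; the grasp point (between the pads) lies 19 mm behind it; z points along the fingers, y is the line along which they close (so a half turn about z gives the same grasp; the last joint's range is limited). The gripper opens to 85 mm and grips with 20 to 120 N. Pads are 22 mm wide; open, the fingers measure 114 mm over their backs; the gripper's body (76 mm by 85 mm) begins 54 mm behind the grasp point. The pads swing forward as they close: fully open they stand 13 mm farther back than shut.
Start: joints at [0.921, 0.313, 1.498, -0, 1.331, -0.223], TCP at [217.342, 477.905, 231.294] pointing down, gripper open.
Joint ranges: [-2.94, 2.94], [-0.97, 2.17], [0.19, 2.56], [-1.23, 4.37], [0.02, 3.11], [-2.88, 2.88]. Speed limits (rad/s): [2.39, 2.39, 3.01, 3.14, 3.14, 3.14].

INTERFACE

Orientations are given as a unit quaternion [w, x, y, z].
In Python, from rig import ctrl gives the robot as it stands.
- The arm moves only by the shell command python3 -m pendant 'ROWS' [FORCE]. ROWS is JSON, a list that holds one entry, the list of rows, each a list of 5 numbers: the shift along the tool's x, y, z normalised to -1 to 1, where 1 is 200 mm, then the turn about the tool's z normalised to -1 to 1, where 1 is pi rad, then the opening, from 0 (shut) to 1 (fully open). In form: [[[dx, dy, dz, spin, hand], ...]]. A call has 1 to 12 rows; each row is the pose to reach, as a shift and turn from the pose commanded when the call began, along the tool's axes at that moment, turning the shorter way round; what a row does not reach only later rows make up. A row lasts 1/10 s, in which the tool goes at most 50 mm and 8.59 degrees, less where a joint would pass 70% of its speed; a pose out of reach is approached as far as the arm can. A call with a number of a shift or a turn outside -1 to 1 is refused whole. A call with a gripper value outside its range is refused whole. The fingers move at their own pace and stop on an object; FORCE is the grip in N (left out, the last holds). Time passes only in rows, so rows that repeat a pose let the fingers close. It gives the time, the measured TCP pose, the force, the opening and the grip force at its end, in the units of the state.
- ctrl.sense(): the state, without advancing time (a new reading comes with each control period).
- ctrl.capture(name): name is "scene" or "top" or "wrist"; returns (picture, depth): 384x512x3 uint8, blue, green, red; 384x512 float32, mm along the optical axis (not along the pixel's ray), 0 where there is no reading.
- ctrl.get_calibration(name): a dict with "K" (3x3 intrinsics, pixels), "origin" and "rotation" of the camera in the world. Camera axes: x right, y down, z forward; pixel columns grow to the right and rows downward; lengths in mm; the calibration is good to about 2 mm. The wrist camera is an equidistant fisheye: a pixel r from the principal point sees the ray r / f radians off the axis. A picture is of the moment at which its call begins: read the wrist's pose just before it. get_calibration takes no time and is no camera call; for the wrist camera it gives the pose at the moment of the call.
- ctrl.finish_job(): hands the job in; it is judged then, once.
The state is a dict: "time_s": time; "joints": joint angles; "dq": joint speeds; "tau": joint torques, N m; "eef_pos": TCP position; "ee_rot": TCP orientation; "force": force on the tool from outside, world axes, zero at the start; "wrist_torque": the same for the moment, N m; "grip_width": opening from 0.0 (shut) to 1.0 (fully open); "grip_force": force on a finger pad.
Only numpy, scipy, OpenCV 4.12 (cv2) and the standard library are available. Lean on these libraries where they do the work, as an engineer would, in place of code of your own. Each camera call takes 0.05 s, during which the arm holds its last target. There are 200 camera calls.

TASK

Refit the metal bowl to the compressed-air filter head that stands upside down on its board: lower it mouth down over the filter element, turn it gently until its three lugs drop through the gaps in the head's ring, press it down against the spring, turn it clockwise (seen from above) until it stops, and let the spring lift it so that the lugs lock up in their notches. Feel your way and do not force it (100 N between bowl and head would crack a lug), and leave the tools lying nearby where they are.

Things in the scene. Friction and masses are not known exactly. Their poses are not given: they have to be found in the camera images.
- bowl_center (a point): Point on the axis of the loose filter bowl, half-way up (55 mm above the rim of its mouth). The bowl is bare aluminium, a round cup 48 mm across and 110 mm high (a brass drain plug adds 9 mm on top), weighing 0.15 to 0.3 kg; it stands mouth down on the bench. z points up along the axis to the closed end; x points at one of its three lugs.
- bowl_grip (a point): Point on the bowl's axis in the middle of the hexagon at its closed end, 35.5 mm above bowl_center: the place to grip. The hexagon is 43 mm high and 42 mm across flats; its flats face x and every 60 degrees round from x.
- bowl_lug (a point): Middle of the lug at x of the bowl. Three like lugs stand out from the wall 120 degrees apart: 8 mm wide, 5 mm high, reaching 29.5 mm from the axis, undersides 8 mm above the rim, lower edges bevelled. Any lug fits any gap.
- bowl: The bowl; origin on the axis at the rim of its mouth, axes as at bowl_center. Inside it is hollow, 41 mm wide and 61 mm deep, and passes over the filter element with 7 mm to spare.
- head_mouth (a point): Centre of the head's mouth, level with the top of its steel bayonet ring, 82 mm above the bench; z up. The ring's bore is 51 mm, in a grey neck 73 mm across. Three gaps, 120 degrees apart and 11 mm wide, let lugs through. One lies within 0.42 rad to either side of x, exactly where is not measured: see it, or rest the lugs on the ring with a few newtons and turn until they drop.
- head_seal (a point): On the axis at the top of the free sprung rubber seal that the bowl's rim presses on, 15 mm below the mouth. bowl_center stands 47 mm above head_mouth with its lugs on top of the ring, 40 mm with its lugs in the gaps and its rim on the seal. The spring then pushes up with 8 N, rising to 13 N at the bottom stop 10 mm lower (30 mm).
- head_element (a point): Top of the copper-coloured filter element (27 mm across) standing on the head's axis, 26 mm above the mouth. With bowl_center under 33 mm above head_mouth the lugs can turn clockwise beneath the ring: the notches are 34 degrees on from the gaps' middle, a firm stop 37.5 degrees. Let go there, the bowl rises to 37 mm: locked. Short of the notches it stays at 33 mm.
- filter_head: The upside-down filter head with its board (125 x 170 mm), ring, element and seal, fixed to the bench; origin under the middle of the board, at bench height; x and y as at head_mouth. Pipe ports, 36 mm above the bench, point along its y, the brass hose tail at +y.
- driver: Bystander: screwdriver with a red handle, 210 mm, lying on the bench beyond the bowl.
- pliers: Bystander: pliers with blue grips, 163 mm, lying on the bench in front of the head.
- tape_measure: Bystander: yellow tape measure, 79 x 38 x 62 mm, standing on the bench to the right.
Things that resemble listed ones, but are neither listed nor needed, are in the scene too. What is shaped like the bowl but red is not meant.

How it is judged:
By the outcome, as a careful person would: the job done as asked, in the order asked, and still so for the second after the job is handed in, with the robot touching nothing.
It also fails if it takes over 72 s, if anything falls off the work surface, if the arm or the gripper's body presses on something with over 40 N, if the wrist force passes 120 N, or if a joint passes its speed limit or range.

## Working session

There is one attempt and no reset: what is moved stays moved. The work goes in short steps, Python scripts to look and compute and a shell command to move; the robot and the scene stay as the last step left them, time stands still between calls to the robot, and variables do not carry over. Pictures are saved under pics/ and viewed, at most 10 in all, crops included, and the job is handed in when it is done.

```bash
mkdir -p pics; ls; python3 - <<'E'
from rig import ctrl
import cv2,numpy as np
s=ctrl.sense();print(s)
for n in("scene","top"):
    p,d=ctrl.capture(n);cv2.imwrite(f"pics/{n}0.png",p);np.save(f"pics/{n}0.npy",d);c=ctrl.get_calibration(n);print(n,c)
E
```

```text
pics
{'time_s': 0.0, 'joints': array([ 9.20570519e-01,  3.13450770e-01,  1.49839443e+00, -1.70605439e-06,
        1.33102041e+00, -2.23396194e-01]), 'dq': array([ 0.00022749,  0.00033945,  0.00072282,  0.00028614,  0.00016958,
       -0.00042239]), 'tau': array([-7.22320260e-05, -4.12268186e+01, -2.59743780e+01, -1.70413450e-04,
        4.10268927e-03,  3.52072846e-05]), 'eef_pos': array([217.20008776, 477.69331118, 230.75074272]), 'ee_rot': array([-2.68511896e-04,  2.11798223e-01,  9.77313208e-01, -5.77065083e-04]), 'force': array([-0.5647506 ,  0.37564559,  0.47547158]), 'wrist_torque': array([0.03841975, 0.03784808, 0.03033873]), 'grip_force': 0.0, 'grip_width': 1.0002506522296546}
scene {'K': array([[350.78100846,   0.        , 255.14785776],
       [  0.        , 350.78100846, 193.98736322],
       [  0.        ,   0.        ,   1.        ]]), 'origin': array([ 244.12474604, -905.83144043,  688.60387554]), 'rotation': array([-0.40773921,  0.88763659, -0.19529244,  0.08781167])}
top {'K': array([[431.02512395,   0.        , 258.3964399 ],
       [  0.        , 431.02512395, 188.9185846 ],
       [  0.        ,   0.        ,   1.        ]]), 'origin': array([ 463.12291089, -282.27502867, 1058.13129089]), 'rotation': array([-0.02371157,  0.70999409, -0.70295268,  0.03469426])}
```

View pics/top0.png

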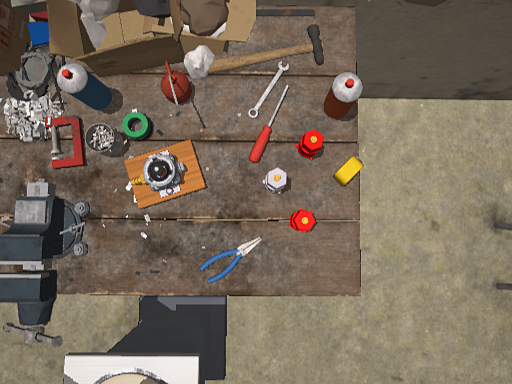

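View pics/scene0.png

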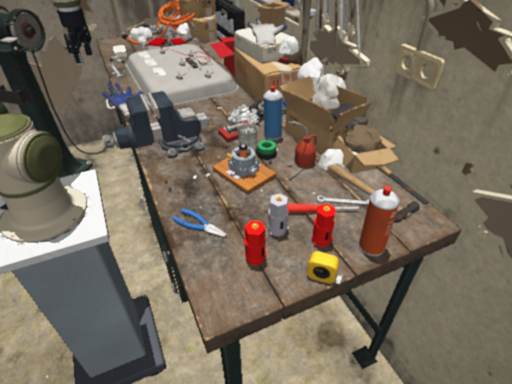

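The top view shows the bare bowl at (277,180) with red decoys at (303,220) and (311,143). The head on its board is at (162,172), the pliers at (230,258), the driver at (265,135) and the tape at (348,171). The scene view agrees, with the bowl at (278,215) and the head at (243,160).

```bash
cat > h.py <<'E'
import numpy as np,cv2
from scipy.spatial.transform import Rotation as R
def rot(q): return R.from_quat(np.asarray(q),scalar_first=True)
def ray(c,uv,fish=False):
    K=c["K"];x=(uv[0]-K[0,2])/K[0,0];y=(uv[1]-K[1,2])/K[1,1]
    if fish:
        r=np.hypot(x,y);v=np.array([np.sin(r)*x/max(r,1e-9),np.sin(r)*y/max(r,1e-9),np.cos(r)])
    else: v=np.array([x,y,1.])
    return rot(c["rotation"]).apply(v)
def onplane(c,uv,z,fish=False):
    v=ray(c,uv,fish);o=c["origin"];return o+v*(z-o[2])/v[2]
def proj(c,P,fish=False):
    v=rot(c["rotation"]).inv().apply(np.asarray(P)-c["origin"]);K=c["K"]
    if fish:
        t=np.arctan2(np.hypot(v[0],v[1]),v[2]);n=np.hypot(v[0],v[1])+1e-9
        return K[0,0]*t*v[0]/n+K[0,2],K[1,1]*t*v[1]/n+K[1,2]
    return K[0,0]*v[0]/v[2]+K[0,2],K[1,1]*v[1]/v[2]+K[1,2]
E
python3 - <<'E'
from h import *
from rig import ctrl
c=ctrl.get_calibration("top");p=cv2.imread("pics/top0.png");d=np.load("pics/top0.npy")
for nm,uv,zs in(("bowl",(277,181),(119,110)),("head",(162,172),(108,82)),("red1",(303,220),(119,)),("red2",(313,143),(119,)),("tail",(138,181),(36,)),("driver",(260,148),(15,)),("tape",(348,171),(62,))):
    for z in zs: print(nm,z,onplane(c,uv,z).round(1))
    u,v=uv;print(' depth z', (c["origin"]+ray(c,uv)*d[v,u]).round(1))
a=cv2.resize(p[135:235,110:210],(600,600),interpolation=cv2.INTER_CUBIC)
b=cv2.resize(p[155:205,252:302],(200,200),interpolation=cv2.INTER_CUBIC)
o=np.zeros((600,800,3),np.uint8);o[:,:600]=a;o[:200,600:]=b
s=cv2.imread("pics/scene0.png");o[200:400,600:]=cv2.resize(s[190:240,253:303],(200,200),interpolation=cv2.INTER_CUBIC)
o[400:600,600:]=cv2.resize(s[140:180,225:265],(200,200),interpolation=cv2.INTER_CUBIC)
cv2.imwrite("pics/crop1.png",o)
hsv=cv2.cvtColor(p,cv2.COLOR_BGR2HSV)
m=cv2.inRange(hsv,(15,100,80),(32,255,255));m2=m*0;m2[165:200,262:295]=m[165:200,262:295]
ys,xs=np.nonzero(m2);print("plug px",xs.mean(),ys.mean(),len(xs),onplane(c,(xs.mean(),ys.mean()),119).round(1))
# bowl top by depth
zz=np.full(d.shape,np.nan)
for v in range(155,205):
    for u in range(255,300): zz[v,u]=(c["origin"]+ray(c,(u,v))*d[v,u])[2]
t=(zz>102)&(zz<125);ys,xs=np.nonzero(t);print("top px",xs.mean(),ys.mean(),len(xs),onplane(c,(xs.mean(),ys.mean()),110).round(1))
E
```

```text
bowl 119 [ 558.8 -337.1  119. ]
bowl 110 [ 559.7 -337.6  110. ]
 depth z [ 559.7 -337.6  110.4]
head 108 [577.2 -83.1 108. ]
head 82 [580.3 -77.7  82. ]
 depth z [578.9 -80.1  93.7]
red1 119 [ 474.1 -394.3  119. ]
 depth z [ 474.1 -394.4  117.5]
red2 119 [ 644.1 -416.3  119. ]
 depth z [ 645.5 -417.3  111.6]
tail 36 [563.7 -11.9  36. ]
 depth z [563.3 -13.   40. ]
driver 15 [ 650.1 -301.1   15. ]
 depth z [ 648.  -300.9   27.1]
tape 62 [ 589.9 -506.2   62. ]
 depth z [ 589.8 -506.    63.1]
plug px 276.6764705882353 177.41176470588235 34 [ 566.7 -336.4  119. ]
top px 276.6487341772152 177.20886075949366 316 [ 568.2 -336.8  110. ]
```

View pics/crop1.png

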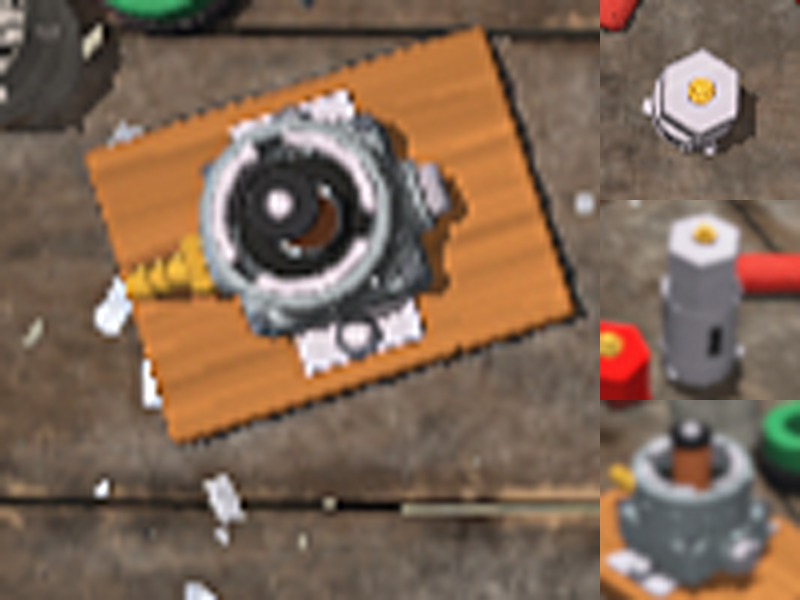

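Bowl hexagon: flats face roughly ±y, with lugs at about 90°, 210° and 330°. Head: +y (hose tail) points left and down, so yaw is about 0.3. Ring gaps are near (270,145), (367,220) and (255,270) in the crop. I'll check obstacle heights on the path and work out the first move.

```bash
cat >> h.py <<'E'
def go(x,y,z,yaw_y=None):
    "shift in tool axes (units) to world target; yaw_y = world angle (deg) of tool y"
    from rig import ctrl
    s=ctrl.sense();r=rot(s["ee_rot"]);d=r.inv().apply(np.array([x,y,z])-s["eef_pos"])/200
    m=r.as_matrix();cur=np.degrees(np.arctan2(m[1,1],m[0,1]))
    out=f"shift {d.round(4)}"
    if yaw_y is not None:
        t=(cur-yaw_y+180)%360-180; out+=f" spin {t/180:.4f} ({t:.1f}deg cw)"
    print(out,f"| tcp {s['eef_pos'].round(1)} yaw {cur:.1f} F {s['force'].round(1)} t {s['time_s']:.2f} q6 {np.degrees(s['joints'][5]):.0f} w {s['grip_width']:.3f}")
E
python3 - <<'E'
from h import *
from rig import ctrl
c=ctrl.get_calibration("top");d=np.load("pics/top0.npy")
U,V=np.meshgrid(np.arange(512),np.arange(384));K=c["K"]
P=np.stack([(U-K[0,2])/K[0,0],(V-K[1,2])/K[1,1],np.ones_like(U)],-1)*d[...,None]
W=rot(c["rotation"]).apply(P.reshape(-1,3))+c["origin"]
k=(d.ravel()>0)&(W[:,0]>150)&(W[:,0]<700)
for y0 in range(-500,500,100):
    a=W[k&(W[:,1]>=y0)&(W[:,1]<y0+100)]
    if len(a): i=a[:,2].argmax();print(y0,a[i].round(0))
go(560,-80,300,-90)
E
```

```text
-500 [ 655. -414.  123.]
-400 [ 569. -335.  123.]
-300 [ 652. -296.   32.]
-200 [ 592. -101.   85.]
-100 [585. -68. 111.]
0 [681.  42.  80.]
100 [383. 137. 182.]
200 [361. 209. 182.]
300 [698. 301.  20.]
400 [ 478.  423. -165.]
shift [-2.7145 -1.8294 -0.3447] spin 0.8641 (155.5deg cw) | tcp [217.2 477.7 230.8] yaw 65.5 F [0.1 0.5 0.5] t 0.10 q6 -13 w 0.998
```

```bash
python3 -m pendant '[[[0,0,-0.2,0,1],[0,0,-0.35,0,1],[-1,-0.67,-0.35,0.28,1],[-1,-0.67,-0.35,0.28,1],[-1,-0.67,-0.35,0.28,1],[-1,-0.67,-0.35,0.28,1],[-1,-0.67,-0.35,0.28,1],[-1,-0.67,-0.35,0.28,1]]]'; python3 -c "
from h import *
go(560,-80,300,-90)"
```

```text
time_s: 0.9
eef_pos: [345.9, 269.9, 301.0]
ee_rot: [0.0, 0.612, 0.791, -0.0]
force: [-0.0, 0.7, -0.3]
grip_width: 0.999
grip_force: 0.0
shift [-1.9616  0.5989  0.0069] spin 0.5805 (104.5deg cw) | tcp [345.9 269.9 301. ] yaw 14.5 F [-0.   0.7 -0.3] t 0.90 q6 8 w 0.999
```

```bash
python3 -m pendant '[[[-1,0.3,0,0.29,1],[-1,0.3,0,0.29,1],[-1,0.3,0,0.29,1],[-1,0.3,0,0.29,1],[-1,0.3,0,0.29,1],[-1,0.3,0,0.29,1]]]'; python3 -c "
from h import *
go(560,-80,300,-90)"
```

```text
time_s: 1.5
eef_pos: [454.8, 94.0, 300.6]
ee_rot: [-0.0, 0.895, 0.447, -0.001]
force: [0.2, 0.6, -0.8]
grip_width: 0.996
grip_force: 0.0
shift [-0.3787  0.9434  0.0026] spin 0.2947 (53.0deg cw) | tcp [454.8  94.  300.6] yaw -37.0 F [ 0.2  0.6 -0.8] t 1.50 q6 34 w 0.996
```

```bash
python3 -m pendant '[[[-0.38,0.94,0,0.295,1],[-0.38,0.94,0,0.295,1],[-0.38,0.94,0,0.295,1],[-0.38,0.94,0,0.295,1],[-0.38,0.94,0,0.295,1],[-0.38,0.94,0,0.295,1],[-0.38,0.94,0,0.295,1],[-0.38,0.94,0,0.295,1]]]'; python3 -c "
from h import *
from rig import ctrl
go(560,-80,300,-90)
c=ctrl.get_calibration('wrist');print(c)
p,d=ctrl.capture('wrist');cv2.imwrite('pics/w1.png',p);np.save('pics/w1.npy',d)
import pickle;pickle.dump(c,open('pics/w1.pkl','wb'))
print(proj(c,(578,-78,82),1),proj(c,(568,-337,110),1))
cv2.imwrite('pics/w1v.png',cv2.resize(p,(800,600),interpolation=cv2.INTER_CUBIC))
"
```

```text
time_s: 2.3
eef_pos: [560.1, -76.8, 301.1]
ee_rot: [-0.0, 1.0, 0.006, -0.0]
force: [-0.0, 0.5, 0.9]
grip_width: 0.998
grip_force: 0.0
shift [-0.0009  0.0158  0.0056] spin 0.0036 (0.6deg cw) | tcp [560.1 -76.8 301.1] yaw -89.4 F [-0.   0.5  0.9] t 2.30 q6 70 w 0.998
{'K': array([[297.31863964,   0.        , 254.36548141],
       [  0.        , 297.31863964, 186.30442431],
       [  0.        ,   0.        ,   1.        ]]), 'origin': array([633.57377894, -75.40678878, 443.98331693]), 'rotation': array([ 0.10332424,  0.70347505, -0.69562601, -0.10272007])}
(np.float64(256.202385933817), np.float64(144.67252678426178)) (np.float64(449.0004782275187), np.float64(163.45328814725647))
```

View pics/w1v.png

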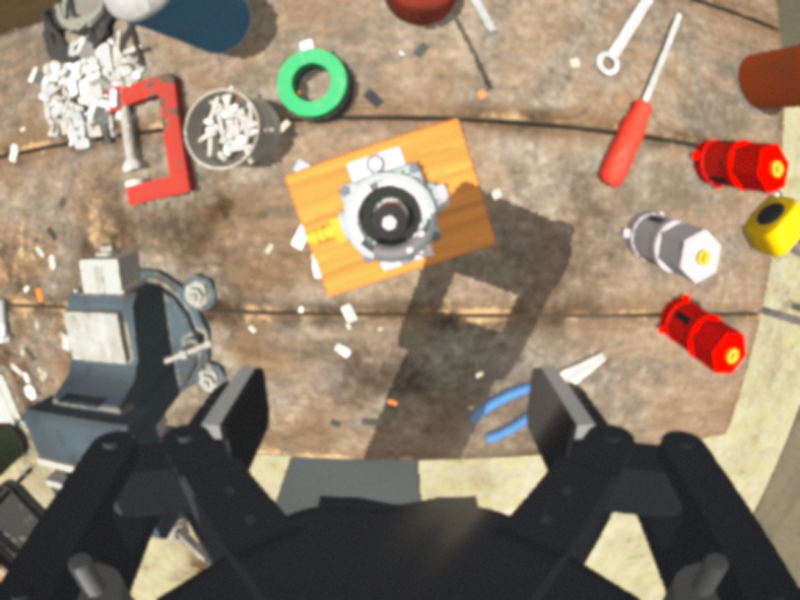

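The wrist view shows the head ring at about (388,213) with the element cap at (390,222), the bowl at (680,245) with its plug at (703,257), and the decoys beyond. I'll go closer for the ring.

```bash
python3 -m pendant '[[[-0.28,0,0.2,0,1],[-0.28,0,0.5,0,1],[-0.28,0,0.75,0,1],[-0.28,0,0.75,0,1],[-0.28,0,0.75,0,1],[-0.28,0,0.75,0,1]]]'; python3 -c "
from h import *
from rig import ctrl
c=ctrl.get_calibration('wrist');print(ctrl.sense()['eef_pos'],c['origin'])
p,d=ctrl.capture('wrist');cv2.imwrite('pics/w2.png',p);np.save('pics/w2.npy',d)
import pickle;pickle.dump(c,open('pics/w2.pkl','wb'))
u,v=proj(c,(582,-72,82),1);print(u,v);u,v=int(u),int(v)
print(u-75,v-60)
cv2.imwrite('pics/w2v.png',cv2.resize(p[max(v-60,0):v+60,u-75:u+75],None,fx=5,fy=5,interpolation=cv2.INTER_CUBIC))
"
```

```text
time_s: 2.95
eef_pos: [504.9, -77.5, 152.5]
ee_rot: [0.0, 1.0, 0.005, 0.001]
force: [0.4, -0.2, 1.2]
grip_width: 0.999
grip_force: 0.0
[504.85805873 -77.5039715  152.48050032] [578.02814499 -76.0807966  295.44986329]
248.6665253033296 94.30134060720437
173 34
```

View pics/w2v.png

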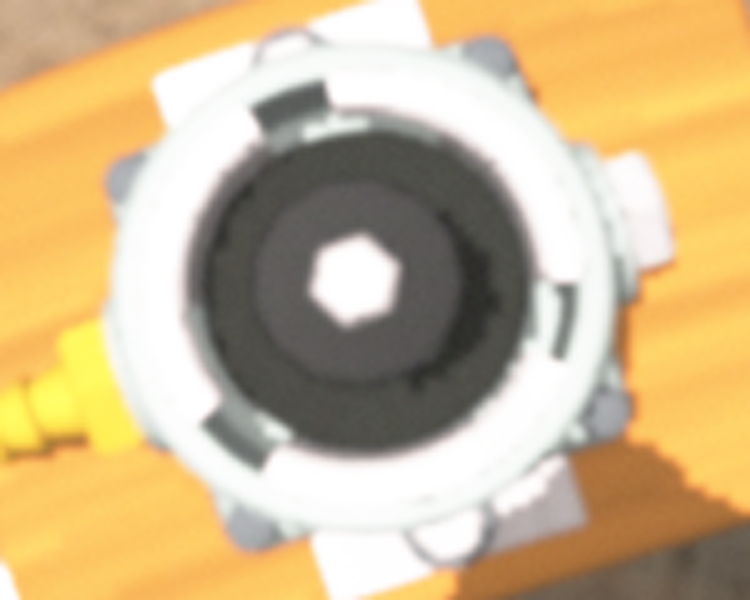

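The ring is seen from close by: bore edge about x 190–533 and y 105–460, and the neck about x 112–612 and y 45–530. The three gaps are centred near (290,108), (568,320) and (237,440), and the element cap is centred at (357,281), all in crop pixels. I'll turn these into positions.

```bash
python3 - <<'E'
from h import *
import pickle
from scipy.optimize import least_squares
c=pickle.load(open('pics/w2.pkl','rb'));d=np.load('pics/w2.npy');p=cv2.imread('pics/w2.png')
W=lambda q,z:onplane(c,(q[0]/5+173-.4,q[1]/5+34-.4),z,1)
def fit(Q,z):
    P=np.array([W(q,z)[:2] for q in Q]);r=least_squares(lambda t:np.hypot(*(P-t[:2]).T)-t[2],[*P.mean(0),30]);return r.x.round(2),np.abs(r.fun).max().round(2)
print("neck",fit([(112,280),(612,270),(350,45),(365,530),(165,135),(200,470),(545,130)],82))
print("bore",fit([(190,290),(535,260),(365,460),(270,462),(205,370),(215,190),(490,160)],82))
print("cap",fit([(255,280),(460,280),(357,180),(357,380)],108))
cen=fit([(190,290),(535,260),(365,460),(270,462),(205,370),(215,190),(490,160)],82)[0][:2]
for a,b in(((253,103),(326,82)),((577,285),(560,358)),((205,425),(265,468))):
    A,B=W(a,82)[:2]-cen,W(b,82)[:2]-cen
    f=lambda v:np.degrees(np.arctan2(v[1],v[0]));print("gap",f(A).round(1),f(B).round(1),"mid",f((A+B)/2).round(1),np.hypot(*A).round(1),np.hypot(*B).round(1),np.hypot(*(A-B)).round(1))
for u,v in((357,281),(430,80),(570,200)):
    u,v=int(u/5+173),int(v/5+34);r=ray(c,(u,v),1);f=rot(c['rotation']).apply([0,0,1]);print((c['origin']+r*d[v,u]/(r@f)).round(1))
# bowl in first wrist view: plug
c1=pickle.load(open('pics/w1.pkl','rb'));p1=cv2.imread('pics/w1.png');h=cv2.cvtColor(p1,cv2.COLOR_BGR2HSV)
m=cv2.inRange(h,(15,120,80),(32,255,255));ys,xs=np.nonzero(m[150:180,435:462]);print("plug",onplane(c1,(xs.mean()+435,ys.mean()+150),119,1).round(1),len(xs))
go(495,-337,210,-90)
E
```

```text
neck (array([584.54, -68.99,  35.3 ]), np.float64(0.64))
bore (array([583.68, -69.41,  25.49]), np.float64(2.31))
cap (array([584.5 , -69.61,  12.69]), np.float64(0.05))
gap 29.6 10.0 mid 19.9 31.7 30.9 10.7
gap -87.1 -107.8 mid -97.3 30.5 29.6 10.8
gap 130.4 151.5 mid 140.8 29.5 28.9 10.7
[584.2 -69.6 108.2]
[614.2 -79.   82.3]
[597.3 -99.1  80.6]
plug [ 568.6 -331.1  119. ] 52
shift [-0.0631  1.2964 -0.2834] spin 0.0031 (0.6deg cw) | tcp [505.2 -77.7 153.1] yaw -89.4 F [-0.1 -0.   0.2] t 3.00 q6 68 w 1.002
```

```bash
python3 -m pendant '[[[-0.06,0,-0.28,0,1],[-0.06,0.5,-0.28,0,1],[-0.06,0.99,-0.28,0,1],[-0.06,0.99,-0.28,0,1],[-0.06,0.99,-0.28,0,1],[-0.06,0.99,-0.28,0,1],[-0.06,0.99,-0.28,0,1]]]' >/dev/null; python3 -m pendant '[[[0,0.3,0,0,1],[0,0.3,0,0,1],[0,0.3,0.1,0,1],[0,0.3,0.1,0,1],[0,0.3,0.1,0,1]]]'; python3 -c "
from h import *
from rig import ctrl
c=ctrl.get_calibration('wrist');print(ctrl.sense()['eef_pos'],c['origin'])
p,d=ctrl.capture('wrist');cv2.imwrite('pics/w3.png',p);np.save('pics/w3.npy',d)
import pickle;pickle.dump(c,open('pics/w3.pkl','wb'))
u,v=proj(c,(568,-332,90),1);print(u,v);u,v=int(u),int(v)
print(u-75,max(v-60,0))
cv2.imwrite('pics/w3v.png',cv2.resize(p[max(v-60,0):v+60,u-75:u+75],None,fx=5,fy=5,interpolation=cv2.INTER_CUBIC))
"
```

```text
time_s: 4.2
eef_pos: [494.9, -334.5, 188.2]
ee_rot: [0.0, 1.0, 0.005, 0.0]
force: [-0.6, -0.2, 0.0]
grip_width: 1.003
grip_force: 0.0
[ 494.87851879 -334.45974071  188.19186412] [ 568.19966499 -333.10647707  331.09476755]
253.12780363072176 99.80164326855659
178 39
```

View pics/w3v.png

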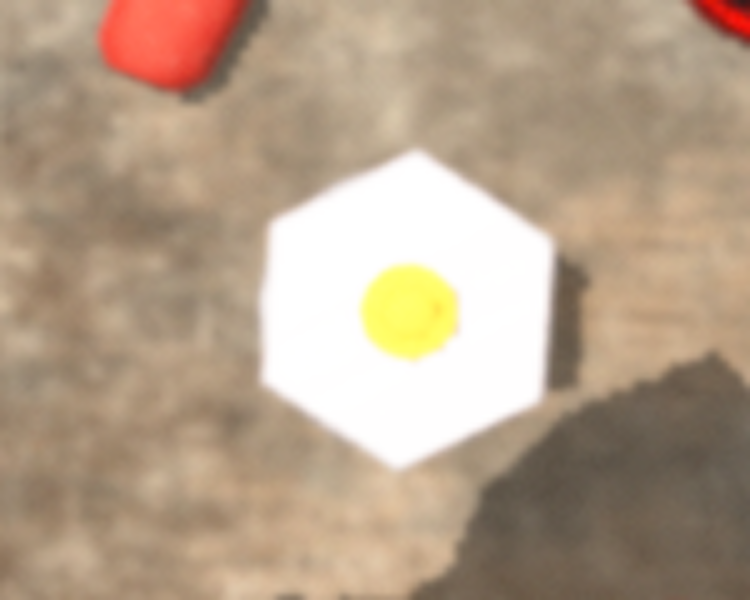

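The hexagon is seen from above. Its corners are at (417,150), (554,242), (545,403), (400,470), (263,383) and (268,222), with the plug at (409,312), so the flats face nearly ±y, turned by about 3°.

```bash
python3 - <<'E'
from h import *
import pickle
c=pickle.load(open('pics/w3.pkl','rb'))
W=lambda q,z:onplane(c,(q[0]/5+178-.4,q[1]/5+39-.4),z,1)
P=np.array([W(q,110)[:2] for q in((417,150),(554,242),(545,403),(400,470),(263,383),(268,222))])
cen=P.mean(0);v=P-cen;a=np.degrees(np.arctan2(v[:,1],v[:,0]));print(cen.round(1),np.hypot(*v.T).round(1),(a%60).round(1))
print("flat-to-flat expect corner r 24.2; plug",W((409,312),119).round(1))
z=np.exp(1j*np.radians(a*6)).mean();corner=np.degrees(np.angle(z))/6;print("corner",corner,"flat mod60",(corner+30)%60)
go(cen[0],cen[1],160,-90+((corner+30+90+30)%60-30))
E
```

```text
[ 567.3 -336.6] [24.  23.9 24.4 23.8 23.9 24.5] [57.5 56.8 56.9 57.8 57.  57.4]
flat-to-flat expect corner r 24.2; plug [ 567.2 -336.6  119. ]
corner -2.7612621768746948 flat mod60 27.238737823125305
shift [0.3614 0.0124 0.1434] spin 0.0185 (3.3deg cw) | tcp [ 495.  -334.8  188.6] yaw -89.4 F [-0.6  0.   0.2] t 4.25 q6 44 w 1.004
```

```bash
python3 - <<'E'
from h import *
from rig import ctrl
for n,L in(("top",((264,181.2),(279.5,192.3))),("scene",((253+68/4,190+178/4),(253+140/4,190+150/4)))):
    c=ctrl.get_calibration(n)
    for uv in L:
        v=onplane(c,uv,11)[:2]-np.array([567.3,-336.6]);print(n,v.round(1),np.degrees(np.arctan2(v[1],v[0])).round(0))
E
python3 -m pendant '[[[0.36,0.012,0,0.0185,1],[0.36,0.012,0,0.0185,1],[0.36,0.012,0,0.0185,1],[0.36,0.012,0.14,0.0185,1],[0.36,0.012,0.14,0.0185,1]]]'; python3 -c "
from h import *
go(567.3,-336.6,71.5,-92.8)"
```

```text
top [ 1.7 24.9] 86.0
top [-25.1 -13.1] -152.0
scene [-28.4 -16.4] -150.0
scene [ 26.4 -14. ] -28.0
time_s: 4.75
eef_pos: [565.1, -336.1, 156.9]
ee_rot: [-0.002, 1.0, -0.025, -0.002]
force: [-0.1, -1.1, -0.6]
grip_width: 1.002
grip_force: 0.0
shift [0.0128 0.0031 0.4271] spin -0.0001 (-0.0deg cw) | tcp [ 565.1 -336.1  156.9] yaw -92.8 F [-0.1 -1.1 -0.6] t 4.75 q6 52 w 1.002
```

```bash
python3 -m pendant '[[[0.012,0.003,0.15,0,1],[0.012,0.003,0.3,0,1],[0.012,0.003,0.44,0,1],[0.012,0.003,0.44,0,1],[0.012,0.003,0.44,0,1],[0.012,0.003,0.44,0,1]]]'; python3 -m pendant '[[[0,0,0,0,0.3],[0,0,0,0,0.3],[0,0,0,0,0.3],[0,0,0,0,0.3],[0,0,0,0,0.3],[0,0,0,0,0.3],[0,0,0,0,0.3],[0,0,0,0,0.3]]]' 60;  python3 -c "
from h import *
go(567.3,-336.6,68,-92.8)"
```

```text
time_s: 5.35
eef_pos: [569.6, -338.8, 74.1]
ee_rot: [0.001, 1.0, -0.025, 0.001]
force: [-0.1, -0.5, 0.3]
grip_width: 0.995
grip_force: 0.0
time_s: 6.15
eef_pos: [569.0, -338.3, 71.9]
ee_rot: [0.0, 1.0, -0.025, 0.0]
force: [-1.0, 0.5, 6.3]
grip_width: 0.483
grip_force: 60.6
shift [-0.009  -0.008   0.0197] spin -0.0002 (-0.0deg cw) | tcp [ 569.  -338.3   71.9] yaw -92.8 F [-1.   0.5  6.3] t 6.15 q6 52 w 0.483
```

```bash
python3 -m pendant '[[[0,0,-0.1,0,0.3],[0,0,-0.3,0,0.3],[0,0,-0.5,0,0.3],[0,0,-0.7,0,0.3],[0,0,-0.7,0,0.3],[0,0,-0.7,0,0.3],[0,0,-0.7,0,0.3]]]'; python3 - <<'E'
from h import *
from rig import ctrl
import pickle
s=ctrl.sense();c=ctrl.get_calibration('wrist');p,d=ctrl.capture('wrist')
cv2.imwrite('pics/w4.png',p);pickle.dump((c,s),open('pics/w4.pkl','wb'))
h=cv2.cvtColor(p,cv2.COLOR_BGR2HSV);m=cv2.inRange(h,(15,120,80),(32,255,255))
zt=s['eef_pos'][2]-71.9+119;u,v=proj(c,(*s['eef_pos'][:2],zt),1);u,v=int(u),int(v);print(u,v,s['eef_pos'],s['force'],s['grip_width'])
a=m[v-25:v+25,u-25:u+25];ys,xs=np.nonzero(a);q=(xs.mean()+u-25,ys.mean()+v-25);print(q,len(xs));w=onplane(c,q,zt,1)-s['eef_pos'];print("plug-tcp world",w,"tool",rot(s['ee_rot']).inv().apply(w))
cv2.imwrite('pics/w4v.png',cv2.resize(p[max(v-60,0):v+60,u-80:u+80],None,fx=5,fy=5,interpolation=cv2.INTER_CUBIC));print(u-80,max(v-60,0))
E
```

```text
time_s: 6.85
eef_pos: [568.2, -337.6, 209.0]
ee_rot: [-0.001, 1.0, -0.025, -0.002]
force: [-0.5, -0.7, -1.9]
grip_width: 0.481
grip_force: 61.5
255 294 [ 568.24926766 -337.6245848   208.98483629] [-0.47383526 -0.71340664 -1.93371823] 0.4807799831623456
(np.float64(254.53526011560695), np.float64(287.8057803468208)) 865
plug-tcp world [ 3.16884024  0.35747873 47.1       ] tool [  3.00182681  -0.63032481 -47.10807856]
175 234
```

View pics/w4v.png

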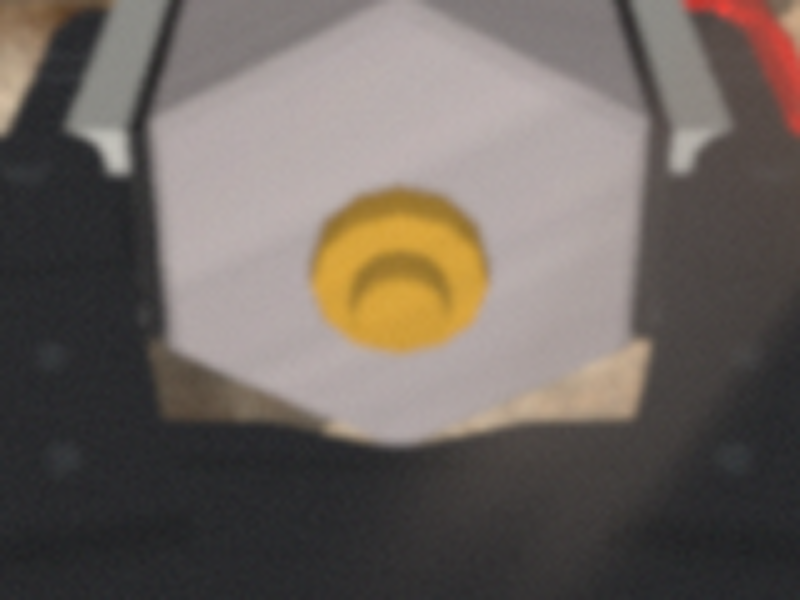

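The held bowl: hexagon corners at (400,0), (645,120), (630,340), (395,443), (165,345) and (150,120) in the crop, plug near (400,282), and it sits square in the pads.

```bash
python3 - <<'E'
from h import *
import pickle
c,s=pickle.load(open('pics/w4.pkl','rb'))
zt=s['eef_pos'][2]-71.9+110
for dz in(-1.5,0,1.5):
    P=np.array([onplane(c,(a/5+175-.4,b/5+234-.4),zt+dz,1)-s['eef_pos'] for a,b in((400,0),(645,120),(630,340),(395,443),(165,345),(150,120))])
    T=rot(s['ee_rot']).inv().apply(P);o=T.mean(0);v=T-o;print(dz,o.round(2),np.hypot(v[:,0],v[:,1]).round(1),(np.degrees(np.arctan2(v[:,1],v[:,0]))%60).round(1))
E
```

```text
-1.5 [ -1.6   -0.84 -36.59] [23.5 23.9 24.  24.  24.4 23.8] [ 0.6 59.4 58.6  0.5 59.9  0.5]
0 [ -0.54  -0.84 -38.1 ] [23.2 23.5 23.7 23.6 24.  23.5] [ 0.6 59.4 58.6  0.5 59.9  0.5]
1.5 [  0.52  -0.84 -39.6 ] [22.8 23.2 23.3 23.3 23.7 23.1] [ 0.6 59.4 58.6  0.5 59.9  0.5]
```

```bash
python3 -m pendant '[[[0,-0.25,0,-0.05,0.3],[0,-0.5,0,-0.1,0.3],[0,-0.75,0,-0.15,0.3],[0,-0.9,0,-0.2,0.3],[0,-0.9,0,-0.25,0.3],[0,-0.9,0,-0.299,0.3],[0,-0.9,0,-0.299,0.3],[0,-0.9,0,-0.299,0.3]]]'; python3 -c "
from h import *
go(585.5,-69.3,185,-38.9)"
```

```text
time_s: 7.7
eef_pos: [577.4, -158.1, 210.0]
ee_rot: [-0.001, 0.903, 0.43, -0.001]
force: [0.5, 0.6, -2.2]
grip_width: 0.487
grip_force: 61.9
shift [ 0.3704 -0.2477  0.1253] spin -0.0006 (-0.1deg cw) | tcp [ 577.4 -158.1  210. ] yaw -39.0 F [ 0.5  0.6 -2.2] t 7.70 q6 13 w 0.487
```

```bash
python3 -m pendant '[[[0.15,-0.1,0,0,0.3],[0.3,-0.2,0,0,0.3],[0.37,-0.248,0,0,0.3],[0.37,-0.248,0,0,0.3],[0.37,-0.248,0,0,0.3],[0.37,-0.248,0,0,0.3]]]'; python3 -c "
from h import *
from rig import ctrl
go(585.5,-69.3,150,-38.9)
p,_=ctrl.capture('scene');cv2.imwrite('pics/s5.png',cv2.resize(p[90:200,190:300],(600,600),interpolation=cv2.INTER_CUBIC))
go(585.5,-69.3,150,-38.9)"
```

```text
time_s: 8.3
eef_pos: [585.8, -70.7, 211.0]
ee_rot: [0.0, 0.903, 0.43, -0.0]
force: [-0.9, 0.4, -2.4]
grip_width: 0.486
grip_force: 61.9
shift [ 0.0049 -0.0054  0.3052] spin -0.0012 (-0.2deg cw) | tcp [585.8 -70.7 211. ] yaw -39.1 F [-0.9  0.4 -2.4] t 8.30 q6 21 w 0.486
shift [ 0.0048 -0.0053  0.3054] spin -0.0012 (-0.2deg cw) | tcp [585.7 -70.7 211.1] yaw -39.1 F [ 0.2  0.1 -1.7] t 8.35 q6 21 w 0.483
```

```bash
python3 -m pendant '[[[0.005,-0.005,0,0,0.3],[0.005,-0.005,0.08,0,0.3],[0.005,-0.005,0.18,0,0.3],[0.005,-0.005,0.27,0,0.3],[0.005,-0.005,0.27,0,0.3],[0.005,-0.005,0.27,0,0.3],[0.005,-0.005,0.27,0,0.3]]]'; python3 -c "
from h import *
go(585.5,-69.3,150,-38.9)"
```

```text
time_s: 9.05
eef_pos: [586.2, -68.5, 158.5]
ee_rot: [0.001, 0.903, 0.43, 0.001]
force: [0.5, -0.1, -1.9]
grip_width: 0.487
grip_force: 61.8
shift [-0.0053 -0.0003  0.0427] spin -0.0008 (-0.1deg cw) | tcp [586.2 -68.5 158.5] yaw -39.0 F [ 0.5 -0.1 -1.9] t 9.05 q6 21 w 0.487
```

```bash
python3 -m pendant '[[[-0.004,0,0.01,0,0.3],[-0.004,0,0.02,0,0.3],[-0.004,0,0.025,0,0.3],[-0.004,0,0.03,0,0.3],[-0.004,0,0.035,0,0.3],[-0.004,0,0.035,0,0.3]]]'; python3 -c "
from h import *
go(585.5,-69.3,145.9,-38.9)"
```

```text
time_s: 9.65
eef_pos: [585.1, -68.8, 150.1]
ee_rot: [-0.0, 0.903, 0.43, -0.0]
force: [0.5, 0.6, -2.2]
grip_width: 0.486
grip_force: 61.8
shift [-0.0009  0.0031  0.0211] spin -0.0007 (-0.1deg cw) | tcp [585.1 -68.8 150.1] yaw -39.0 F [ 0.5  0.6 -2.2] t 9.65 q6 21 w 0.486
```

```bash
python3 -m pendant '[[[0,0,0.01,0,0.3],[0,0,0.015,0,0.3],[0,0,0.02,0,0.3],[0,0,0.025,0,0.3],[0,0,0.03,0,0.3],[0,0,0.03,0,0.3]]]'; python3 -c "
from h import *
from rig import ctrl
print(ctrl.sense()['wrist_torque'])
go(585.5,-69.3,138.9,-38.9)"
```

```text
time_s: 10.25
eef_pos: [585.1, -68.8, 144.2]
ee_rot: [-0.0, 0.903, 0.43, -0.0]
force: [-0.6, 1.1, -3.2]
grip_width: 0.489
grip_force: 61.8
[ 0.01427063  0.0073576  -0.00973309]
shift [-0.0008  0.0031  0.0263] spin -0.0007 (-0.1deg cw) | tcp [585.1 -68.8 144.2] yaw -39.0 F [-0.6  1.1 -3.2] t 10.25 q6 21 w 0.489
```

```bash
python3 -m pendant '[[[0,0,0.01,0,0.3],[0,0,0.015,0,0.3],[0,0,0.02,0,0.3],[0,0,0.025,0,0.3],[0,0,0.025,0,0.3]]]'; python3 -c "
from h import *
from rig import ctrl
print(ctrl.sense()['wrist_torque'])
go(585.5,-69.3,138.9,-38.9)"
```

```text
time_s: 10.75
eef_pos: [585.2, -68.8, 139.2]
ee_rot: [0.0, 0.903, 0.43, 0.0]
force: [0.4, -0.5, -3.1]
grip_width: 0.486
grip_force: 61.9
[-0.01997283 -0.06377558  0.01069873]
shift [-0.0009  0.0026  0.0014] spin -0.0007 (-0.1deg cw) | tcp [585.2 -68.8 139.2] yaw -39.0 F [ 0.4 -0.5 -3.1] t 10.75 q6 21 w 0.486
```

The lugs are through the gaps. Next I press against the spring, in small steps.

```bash
python3 -m pendant '[[[0,0,0.008,0,0.3],[0,0,0.014,0,0.3],[0,0,0.02,0,0.3],[0,0,0.026,0,0.3],[0,0,0.03,0,0.3],[0,0,0.034,0,0.3],[0,0,0.037,0,0.3],[0,0,0.037,0,0.3]]]'; python3 -c "
from h import *
from rig import ctrl
print(ctrl.sense()['wrist_torque'])
go(585.5,-69.3,130.5,-38.9)"
```

```text
time_s: 11.55
eef_pos: [585.3, -68.8, 133.1]
ee_rot: [0.0, 0.903, 0.43, 0.0]
force: [-3.1, 1.6, 8.7]
grip_width: 0.485
grip_force: 63.0
[0.18786202 0.72860495 0.00703513]
shift [-0.0014  0.0022  0.0132] spin -0.0007 (-0.1deg cw) | tcp [585.3 -68.8 133.1] yaw -39.0 F [-3.1  1.6  8.7] t 11.55 q6 21 w 0.485
```

```bash
python3 -m pendant '[[[0,0,0.005,0,0.3],[0,0,0.01,0,0.3],[0,0,0.014,0,0.3],[0,0,0.014,0,0.3]]]'; python3 -c "
from h import *
from rig import ctrl
print(ctrl.sense()['wrist_torque'])
go(585.5,-69.3,130.5,-38.9)"
```

```text
time_s: 11.95
eef_pos: [585.3, -68.8, 130.5]
ee_rot: [0.0, 0.903, 0.43, 0.0]
force: [-4.0, 1.3, 9.9]
grip_width: 0.485
grip_force: 63.1
[ 0.22049725  0.84532655 -0.0124468 ]
shift [-0.0016  0.0023 -0.0002] spin -0.0007 (-0.1deg cw) | tcp [585.3 -68.8 130.5] yaw -39.0 F [-4.   1.3  9.9] t 11.95 q6 21 w 0.485
```

```bash
python3 -m pendant '[[[0,0.0005,0,0.02,0.3],[0,0.001,0,0.04,0.3],[0,0.0015,0,0.06,0.3],[-0.001,0.002,0,0.08,0.3],[-0.001,0.0025,0,0.1,0.3],[-0.001,0.003,0,0.12,0.3],[-0.001,0.003,0,0.12,0.3]]]'; python3 -c "
from h import *
from rig import ctrl
print(ctrl.sense()['wrist_torque'])
go(585.5,-69.3,130.5,-76.4)"
```

```text
time_s: 12.65
eef_pos: [586.7, -69.8, 131.1]
ee_rot: [0.001, 0.968, 0.253, 0.002]
force: [-0.3, -0.7, 8.3]
grip_width: 0.485
grip_force: 63.2
[-0.10974386  0.0772869  -0.11449021]
shift [-0.004  -0.0049  0.0029] spin 0.0871 (15.7deg cw) | tcp [586.7 -69.8 131.1] yaw -60.7 F [-0.3 -0.7  8.3] t 12.65 q6 43 w 0.485
```

```bash
python3 -m pendant '[[[0,0,0.002,0.02,0.3],[0,0,0.002,0.04,0.3],[0,0.001,0.002,0.055,0.3],[0,0.001,0.002,0.07,0.3],[0,0.001,0.002,0.078,0.3],[0,0.001,0.002,0.078,0.3]]]'; python3 -c "
from h import *
from rig import ctrl
print(ctrl.sense()['wrist_torque'])
go(585.5,-69.3,130.5,-76.4)"
```

```text
time_s: 13.25
eef_pos: [586.7, -70.0, 130.7]
ee_rot: [0.001, 0.991, 0.133, 0.002]
force: [-0.2, -0.9, 9.4]
grip_width: 0.486
grip_force: 63.3
[-0.14243855  0.07554206  0.05891117]
shift [-0.005  -0.0049  0.0009] spin 0.0095 (1.7deg cw) | tcp [586.7 -70.  130.7] yaw -74.7 F [-0.2 -0.9  9.4] t 13.25 q6 57 w 0.486
```

```bash
python3 -m pendant '[[[0,0,0,0.006,0.3],[0,0,0,0.012,0.3],[0,0,0,0.017,0.3],[0,0,0,0.017,0.3]]]'; python3 -c "
from h import *
from rig import ctrl
print(ctrl.sense()['wrist_torque'])
go(585.5,-69.3,130.5,-76.4)"
```

```text
time_s: 13.65
eef_pos: [586.3, -70.0, 130.6]
ee_rot: [0.001, 0.994, 0.108, 0.001]
force: [-2.4, -1.3, 11.0]
grip_width: 0.485
grip_force: 63.4
[-0.27266367  0.59415466  0.97499935]
shift [-0.0033 -0.0043  0.0007] spin -0.0068 (-1.2deg cw) | tcp [586.3 -70.  130.6] yaw -77.6 F [-2.4 -1.3 11. ] t 13.65 q6 60 w 0.485
```

It has reached the stop, with 0.97 N m about z. I'll ease the wind-up and let the spring lift it.

```bash
python3 -m pendant '[[[0,0,0,-0.005,0.3],[0,0,-0.008,-0.008,0.3],[0,0,-0.014,-0.008,0.3],[0,0,-0.02,-0.008,0.3],[0,0,-0.02,-0.008,0.3]]]' 40; python3 -c "
from h import *
from rig import ctrl
print(ctrl.sense()['wrist_torque'])
go(585.5,-69.3,130.5,-76.4)"
```

```text
time_s: 14.15
eef_pos: [586.3, -70.0, 134.2]
ee_rot: [0.001, 0.993, 0.119, 0.001]
force: [-1.1, -1.3, 7.2]
grip_width: 0.487
grip_force: 62.8
[-0.29797607  0.27215079  0.03294756]
shift [-0.0031 -0.0043  0.0184] spin 0.0006 (0.1deg cw) | tcp [586.3 -70.  134.2] yaw -76.3 F [-1.1 -1.3  7.2] t 14.15 q6 58 w 0.487
```

```bash
python3 -m pendant '[[[0,0,-0.005,0,0.3],[0,0,-0.01,0,0.3],[0,0,-0.01,0,0.3],[0,0,-0.01,0,0.3]]]' 30; python3 -c "
from h import *
from rig import ctrl
print(ctrl.sense()['wrist_torque'])
go(585.5,-69.3,130.5,-76.4)"
```

```text
time_s: 14.55
eef_pos: [586.2, -70.0, 135.8]
ee_rot: [0.001, 0.993, 0.119, 0.001]
force: [-0.4, -0.8, 5.9]
grip_width: 0.489
grip_force: 62.8
[-0.49240287  0.08432544  0.05410838]
shift [-0.0028 -0.0043  0.0264] spin 0.0006 (0.1deg cw) | tcp [586.2 -70.  135.8] yaw -76.3 F [-0.4 -0.8  5.9] t 14.55 q6 58 w 0.489
```

```bash
python3 -m pendant '[[[0,0,-0.004,0,0.3],[0,0,-0.006,0,0.3],[0,0,-0.006,0,0.3]]]' 30; python3 -c "
from h import *
from rig import ctrl
print(ctrl.sense()['wrist_torque'])
go(585.5,-69.3,130.5,-76.4)"
```

```text
time_s: 14.85
eef_pos: [586.1, -70.0, 135.9]
ee_rot: [0.001, 0.993, 0.119, 0.001]
force: [3.6, -4.2, -1.4]
grip_width: 0.485
grip_force: 62.1
[-1.06722351 -0.9161477   0.04147918]
shift [-0.0021 -0.004   0.0271] spin 0.0006 (0.1deg cw) | tcp [586.1 -70.  135.9] yaw -76.3 F [ 3.6 -4.2 -1.4] t 14.85 q6 58 w 0.485
```

It's held up at 37 mm, so the lugs are locked in the notches. Now I release.

```bash
python3 -m pendant '[[[0,0,0.005,0,0.49],[0,0,0.005,0,0.6],[0,0,0.005,0,0.8],[0,0,0.005,0,1],[0,0,0.005,0,1],[0,0,0.005,0,1],[0,0,0.005,0,1]]]'; python3 -m pendant '[[[0,0,-0.1,0,1],[0,0,-0.3,0,1],[0,0,-0.5,0,1],[0,0,-0.6,0,1],[-0.4,0,-0.6,0,1],[-0.4,0,-0.6,0,1],[-0.4,0,-0.6,0,1]]]'; python3 - <<'E'
from h import *
from rig import ctrl
import pickle
s=ctrl.sense();c=ctrl.get_calibration('wrist');p,d=ctrl.capture('wrist')
cv2.imwrite('pics/w6.png',p)
h=cv2.cvtColor(p,cv2.COLOR_BGR2HSV);u,v=proj(c,(584.5,-70,183),1);u,v=int(u),int(v)
m=cv2.inRange(h,(15,120,80),(32,255,255))[v-20:v+20,u-20:u+20];ys,xs=np.nonzero(m)
print(onplane(c,(xs.mean()+u-20,ys.mean()+v-20),183,1),len(xs))
f=rot(c['rotation']).apply([0,0,1])
for dv,du in((0,0),(-12,0),(12,0),(0,12),(0,-12)):
    q=(int(xs.mean()+u-20)+du,int(ys.mean()+v-20)+dv);r=ray(c,q,1);print((c['origin']+r*d[q[1],q[0]]/(r@f)).round(1))
a=cv2.resize(p[max(v-60,0):v+60,u-60:u+60],(400,400),interpolation=cv2.INTER_CUBIC)
p,_=ctrl.capture('scene');b=cv2.resize(p[100:200,195:295],(400,400),interpolation=cv2.INTER_CUBIC)
cv2.imwrite('pics/fin.png',np.hstack([a,b]));print(s['force'],s['time_s'])
E
```

```text
time_s: 15.55
eef_pos: [585.6, -69.5, 134.8]
ee_rot: [-0.0, 0.993, 0.119, -0.0]
force: [-0.4, 0.3, -0.0]
grip_width: 0.997
grip_force: 0.0
time_s: 16.25
eef_pos: [505.7, -88.9, 255.5]
ee_rot: [0.0, 0.993, 0.119, -0.0]
force: [0.6, -0.6, 0.3]
grip_width: 0.998
grip_force: 0.0
[584.3134836  -69.43947383 183.        ] 233
[584.2 -68.8 183.6]
[593.4 -66.6 173.8]
[575.8 -70.8 175.7]
[586.7 -77.4 173.3]
[582.5 -60.1 174.7]
[ 0.62618796 -0.56366857  0.26083146] 16.25
```

View pics/fin.png

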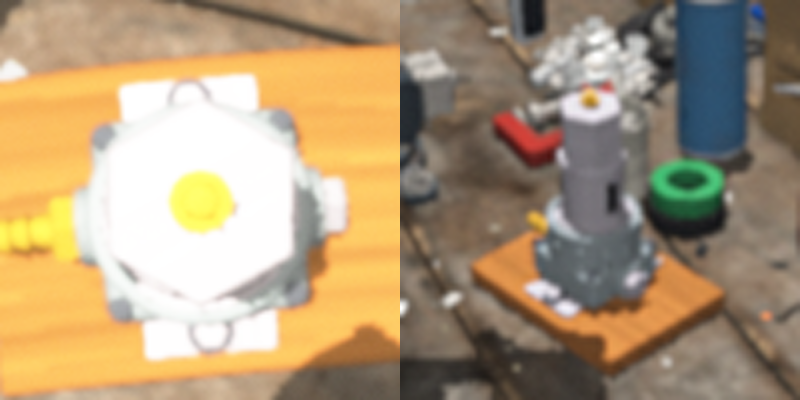

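The bowl stands upright in the head: its plug is at (203,202) in the left crop and its top face is at about z 174 mm, which is the locked height. The arm is clear.

```bash
python3 -c "
from rig import ctrl
print(ctrl.finish_job())"
```

```text
the job is handed in; nothing more can be done
None
```

The bowl is refitted and locked in its notches: it sits at the 37 mm locked height and held against a light upward pull. I handed the job in at about 16 s, with the arm clear and the tools not touched.

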